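Fetch the sanding block from the back of the tool tray

TASK

Fetch the sanding block that lies at the back of the wooden tool tray: first clear the tape measure and the upright wooden block in front of it onto the black rubber mat, both standing upright there, then lay the sanding block flat on the cork mat, centred and with its long side along the mat's long side, while those two wait on the rubber mat. Then put the tape measure and the wooden block back in the tray, each standing upright where it stood before, the tape measure lengthways in the same line as before. Let go of each thing where you set it, and leave the mug, the bit case and the roll of tape alone.

Things in the scene. Friction and masses are not known exactly. Their poses are not given: they have to be found in the camera images.
- tray: shallow wooden tool tray, fixed, 230 mm (x) by 250 mm (y). Origin: centre of its underside, on the bench. Its own x axis points from its front (robot side) to its back. Its inner floor is 8 mm above the origin; the lips round it are 9 mm thick and their tops are 18 mm above the origin.
- sanding_block_center (a point): centre (half-way up) of the sanding block: loose, pale wood with a dark abrasive sole, 62 mm (x) by 100 mm (y) by 30 mm high (z), about 0.1 kg. It lies at the back of the tray, its long side across the tray (along the tray's y), centred 45 mm behind the tray's middle. Grasp it across its 62 mm; that needs a finger in front of it, where the tape measure and the wooden block stand about 10 to 14 mm away at the start.
- tape_measure_center (a point): centre (half-way up) of the tape measure's case: loose, stands on edge in the front half of the tray, 36 mm thick (x), 82 mm long (y, along the tray's y; with the hook at the -y end), 65 mm high (z), about 0.2 kg. Grasp it across its thickness (x), above the 30 mm high sanding block behind it. It stands left or right of the wooden block, about 35 mm beside it.
- wood_block_center (a point): centre (half-way up) of the wooden block: loose offcut of pale wood standing on end in the front half of the tray, 45 by 45 mm in plan and 60 mm high, about 0.08 kg. Its y axis is vertical; its x axis is level and lies along the tray's x. Grasp it across its 45 mm along the tray's x, above the 30 mm high sanding block behind it.
- rubber_mat: the waiting place: black rubber mat, fixed, 150 mm (x) by 210 mm (y), 4 mm thick. Origin: centre of its underside, on the bench. It lies in one of the two bays of the wooden carcass (walls 99 mm high) on the bench; the cork mat lies in the other.
- cork_mat: where the sanding block goes: cork mat, fixed, 110 mm (x) by 150 mm (y, its long side), 4 mm thick. Origin: centre of its underside, on the bench.
- mug: bystander, leave alone: cream mug, 91 mm high, on the strip of bench behind the carcass. Origin: on its underside.
- bit_case: bystander, leave alone: black drill-bit case, 66 x 105 x 27 mm, on the strip of bench behind the carcass. Origin: centre of its underside.
- insulating_tape: bystander, leave alone: roll of insulating tape, 82 mm across and 19 mm high, on the strip of bench behind the carcass. Origin: centre of its underside.

How it is judged:
By the outcome, as a careful person would: the job done as asked, in the order asked, and still so for the second after the job is handed in, with the robot touching nothing.
It also fails if it takes over 141 s, if anything falls off the work surface, if the arm or the gripper's body presses on something with over 40 N, if the wrist force passes 120 N, or if a joint passes its speed limit or range.

ROBOT

A 6-joint arm with a two-finger parallel gripper is mounted at the origin on the work surface; the furniture and walls round the work are solid. World frame = base frame: x ahead of the robot, y to its left, z up, the work surface at z = 0. Lengths are in m, angles in rad, forces in N, time in s.
With the tool pointing down it reaches from about 0.35 to 1 m from the base axis. Payload 7.1 kg.
Tool frame: the origin (TCP) lies midway between the tips of the shut fingers; the grasp point (between the pads) lies 19 mm behind it (grip_point_offset is the distance from the TCP to the grasp point, in m); z points along the fingers, y is the line along which they close (so a half turn about z gives the same grasp; the last joint's range is limited). The gripper opens to 85 mm and grips with 20 to 120 N. Pads are 22 mm wide; open, the fingers measure 114 mm over their backs; the gripper's body (76 mm by 85 mm) begins 54 mm behind the grasp point. The pads swing forward as they close: fully open they stand 13 mm farther back than shut.
Start: joints at [-1.35, 0.423, 1.63, -0, 1.089, -0.019], TCP at [0.148, -0.607, 0.231] pointing down, gripper open.
Joint ranges: [-3, 3], [-0.9, 2.11], [0.09, 2.58], [-1.31, 4.45], [0.11, 2.69], [-2.54, 2.54]. Speed limits (rad/s): [2.39, 2.39, 3.01, 3.14, 3.14, 3.14].

INTERFACE

Orientations are given as a unit quaternion [w, x, y, z].
In Python, from workcell import * gives the robot as it stands. The module is installed in compiled form; this text tells all that it offers.
- The arm moves only by the shell command python3 -m jog 'ROWS' [OPENING] [FORCE]. ROWS is JSON, a list of rows, each a list of 2 entries, a list of its own where there are three numbers: the shift along the tool's x, y, z normalised to -1 to 1, where 1 is 10 cm, then the turn about the tool's z normalised to -1 to 1, where 1 is 180 degrees. In form: [[[dx, dy, dz], spin], ...]. A call has 1 to 5 rows; each row is the pose to reach, as a shift and turn from the pose commanded when the call began, along the tool's axes at that moment, turning the shorter way round; what a row does not reach only later rows make up. A row lasts 1/10 s, in which the tool goes at most 50 mm and 8.59 degrees, less where a joint would pass 70% of its speed; a pose out of reach is approached as far as the arm can. A call with a number of a shift or a turn outside -1 to 1 is refused whole. A call with a gripper value outside its range is refused whole. OPENING is the opening, from 0 (shut) to 1 (fully open), set as the call begins (- or left out, the last holds). The fingers move at their own pace and stop on an object; FORCE is the grip in N (left out, the last holds). Time passes only in rows, so rows that repeat a pose let the fingers close. It gives the time, the measured TCP pose, the force, the opening and the grip force at its end, in the units of the state.
- get_state(): the state, without advancing time (a new reading comes with each control period).
- get_image(name): name is "scene" or "top"; returns the picture (480x640x3 uint8, red, green, blue); there is no depth.
- get_calibration(name): a dict with "fx", "fy", "cx", "cy" (pixels), "R" (3x3) and "t" (3): a world point X has camera coordinates R X + t. Camera axes: x right, y down, z forward; pixel columns grow to the right and rows downward; lengths in m; the calibration is good to about 2 mm. A picture is of the moment at which its call begins. get_calibration takes no time and is no camera call.
- finish_job(): hands the job in; it is judged then, once.
The state is a dict: "t": time; "q": joint angles; "dq": joint speeds; "joint_efforts": joint torques, N m; "ee_pos": TCP position; "tcp_rot": TCP orientation; "wrist_force": force on the tool from outside, world axes, zero at the start; "ft_torque": the same for the moment, N m; "finger_gap": finger opening in m; "gripper_force": force on a finger pad.
Only numpy, scipy, OpenCV 4.12 (cv2) and the standard library are available. Lean on these libraries where they do the work, as an engineer would, in place of code of your own. Each camera call takes 0.05 s, during which the arm holds its last target. There are 200 camera calls.

## Working session

There is one attempt and no reset: what is moved stays moved. The work goes in short steps, Python scripts to look and compute and a shell command to move; the robot and the scene stay as the last step left them, time stands still between calls to the robot, and variables do not carry over. Pictures are saved under pics/ and viewed, at most 17 in all, crops included, and the job is handed in when it is done.

```bash
mkdir -p pics; python3 - <<'E'
from workcell import *
import cv2
s=get_state();print({k:(s[k]) for k in('t','ee_pos','tcp_rot','finger_gap')})
for n in('scene','top'):
    cv2.imwrite(f'pics/{n}0.png',get_image(n)[:,:,::-1]);print(n,get_calibration(n))
E
```

```text
{'t': 0.0, 'ee_pos': array([ 0.1483411 , -0.6065592 ,  0.23054143]), 'tcp_rot': array([-7.82901754e-04,  9.92820884e-01,  1.19608004e-01, -7.19296468e-05]), 'finger_gap': 0.08518509318924959}
scene {'fx': 588.4561909514791, 'fy': 588.4561909514791, 'cx': 328.4041583949974, 'cy': 238.5736961762656, 'R': array([[-0.35290029,  0.93564895,  0.00473548],
       [ 0.82774319,  0.31455295, -0.46464788],
       [-0.43623686, -0.16005461, -0.88548288]]), 't': array([ 0.17076854, -0.46133736,  1.85259309])}
top {'fx': 499.5566227613224, 'fy': 499.5566227613224, 'cx': 316.6410071198318, 'cy': 230.93906853789366, 'R': array([[ 0.00849481, -0.9999547 ,  0.00429428],
       [-0.99258937, -0.00895267, -0.12118662],
       [ 0.12121957, -0.003233  , -0.99262045]]), 't': array([0.0025957 , 0.54701245, 1.14549437])}
```

View pics/top0.png

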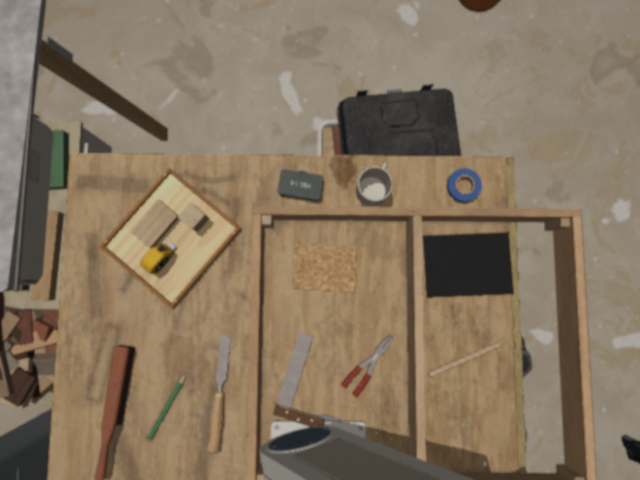

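View pics/scene0.png

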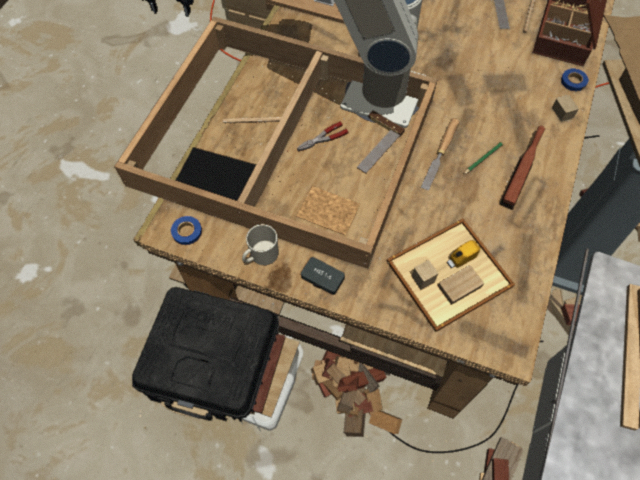

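The top view (up = +x, left = +y) shows the tray at about 45° near (172,239). In it are the sanding block at (154,223), the wooden block at (193,218) and the tape at (157,257). The cork mat is at (325,267) and the rubber mat at (468,265), each in its own bay. I'll enlarge the tray in both views and measure.

```bash
cat > h.py <<'E'
from workcell import *
import numpy as np, cv2
C={n:get_calibration(n) for n in('scene','top')}
def ray(n,u,v):
    c=C[n];R=np.array(c['R']);d=R.T@np.array([(u-c['cx'])/c['fx'],(v-c['cy'])/c['fy'],1.]);return -R.T@np.array(c['t']),d
def onz(n,p,z):
    o,d=ray(n,*p);return o+d*(z-o[2])/d[2]
def proj(n,X):
    c=C[n];p=np.array(c['R'])@X+c['t'];return np.array([c['fx']*p[0]/p[2]+c['cx'],c['fy']*p[1]/p[2]+c['cy']])
def rect(mask,n,z):
    cs,_=cv2.findContours(mask.astype(np.uint8),cv2.RETR_EXTERNAL,cv2.CHAIN_APPROX_NONE)
    c=max(cs,key=cv2.contourArea)[:,0,:].astype(float)
    w=np.array([onz(n,p,z)[:2] for p in c]);r=cv2.minAreaRect((w*1000).astype(np.float32));return r,cv2.contourArea(c.astype(np.float32))
E
python3 - <<'E'
from h import *
T=cv2.imread('pics/top0.png');S=cv2.imread('pics/scene0.png')
a=cv2.resize(T[160:320,90:255],None,fx=3.6,fy=3.6,interpolation=cv2.INTER_CUBIC)
cv2.imwrite('pics/tc.png',a)
cv2.imwrite('pics/sc.png',cv2.resize(S[215:335,380:520],None,fx=5,fy=5,interpolation=cv2.INTER_CUBIC))
for n,I in(('top',T),('scene',S)):
    h=cv2.cvtColor(I,cv2.COLOR_BGR2HSV);b=I.max(2)<25
    m=np.zeros(b.shape,bool)
    if n=='top': m[225:305,418:520]=1; 
    else: m[140:205,170:262]=1
    print(n,'rubber',rect(b&m,n,.004))
    m[:]=0
    if n=='top': m[238:297,285:362]=1
    else: m[180:240,290:365]=1
    print(h[267,325],h[300,325],h[210,327],h[180,270])
    print('cork',rect((h[...,1]>130)&(h[...,2]>110)&m,n,.004))
E
```

```text
Traceback (most recent call last):
  File "h.py", line 12, in rect
    c=max(cs,key=cv2.contourArea)[:,0,:].astype(float)
      ~~~^^^^^^^^^^^^^^^^^^^^^^^^
ValueError: max() iterable argument is empty
```

View pics/tc.png

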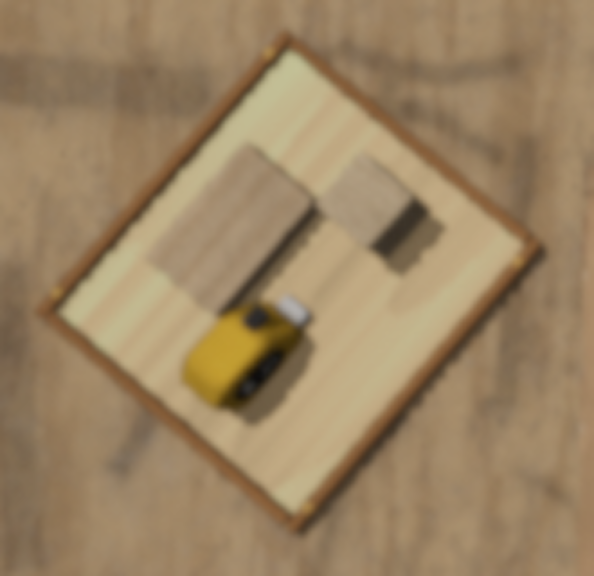

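View pics/sc.png

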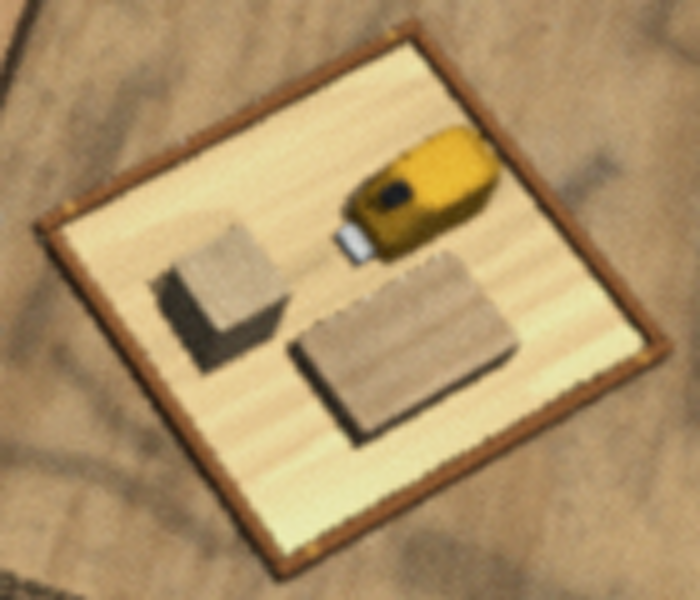

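```bash
python3 - <<'E'
from h import *
T=cv2.imread('pics/top0.png');S=cv2.imread('pics/scene0.png')
def up(n,p): 
    p=np.array(p,float)+.5
    return p/3.6-.5+[90,160] if n=='top' else p/5-.5+[380,215]
# order: for quads
Q={'tray':(.018,{'top':[(287,32),(42,312),(298,530),(543,245)],'scene':[(282,580),(670,348),(412,22),(38,225)]}),
'wood':(.068,{'top':[(363,152),(312,200),(376,254),(430,205)],'scene':[(225,332),(290,295),(235,225),(172,265)]}),
'sand':(.038,{'top':[(250,143),(150,252),(220,310),(317,203)],'scene':[(360,435),(518,340),(450,250),(292,345)]})}
for k,(z,d) in Q.items():
    for n,ps in d.items():
        w=np.array([onz(n,up(n,p),z)[:2] for p in ps])*1000
        e=np.roll(w,-1,0)-w;ax=(e[1]*-1+e[3]) # back direction
        print(k,n,w.mean(0).round(1),'len',np.linalg.norm(e,axis=1).round(),'yaw x',np.degrees(np.arctan2(*(-e[1]+e[3])[::-1])).round(1),'yaw y-ish',np.degrees(np.arctan2(*(e[0]-e[2])[::-1])).round(1))
for n,I in(('top',T),('scene',S)):
    h=cv2.cvtColor(I,cv2.COLOR_BGR2HSV)
    y=(h[...,0]>18)&(h[...,0]<28)&(h[...,1]>190)
    m=np.zeros(y.shape,bool)
    if n=='top': m[235:280,135:185]=1
    else: m[235:270,445:485]=1
    r,a=rect(y&m,n,.073);print('tape',n,r,a)
    v=I.max(2)
    m[:]=0
    if n=='top': m[225:305,418:520]=1
    else: m[140:205,170:262]=1
    print('rubber',n,rect((v<40)&m,n,.004), v[m].min())
    m[:]=0
    if n=='top': m[238:297,285:362]=1
    else: m[180:240,290:365]=1
    print('cork',rect((h[...,1]>125)&(h[...,2]>120)&m,n,.004), h[267,325],h[300,325],h[210,327])
E
```

```text
tray top [531.7 354.5] len [245. 225. 244. 227.] yaw x 51.0 yaw y-ish 140.9
tray scene [536.4 360.1] len [247. 225. 246. 226.] yaw x 50.8 yaw y-ish 141.2
wood top [574.9 292.8] len [44. 54. 46. 56.] yaw x 51.6 yaw y-ish 134.4
wood scene [579.3 299.2] len [40. 46. 41. 44.] yaw x 53.4 yaw y-ish 142.9
sand top [562.7 388.3] len [95. 60. 93. 60.] yaw x 50.4 yaw y-ish 139.7
sand scene [566.6 393.5] len [101.  59. 102.  58.] yaw x 51.3 yaw y-ish 142.2
tape top ((477.24310302734375, 367.94622802734375), (35.783103942871094, 65.82203674316406), 46.606842041015625) 195.5
rubber top (((473.2583923339844, -355.98638916015625), (139.6034393310547, 200.39627075195312), 2.752544403076172), 4694.5) 32Traceback (most recent call last):
  File "<stdin>", line 30, in <module>
  File "h.py", line 12, in rect
    c=max(cs,key=cv2.contourArea)[:,0,:].astype(float)
      ~~~^^^^^^^^^^^^^^^^^^^^^^^^
ValueError: max() iterable argument is empty
```

```bash
python3 - <<'E'
from h import *
T=cv2.imread('pics/top0.png');S=cv2.imread('pics/scene0.png')
cv2.imwrite('pics/m.png',np.vstack([cv2.resize(T[225:310,280:525],None,fx=3.2,fy=3.2,interpolation=cv2.INTER_CUBIC),cv2.resize(S[140:240,165:370],(784,380),interpolation=cv2.INTER_CUBIC)[:320]])[:600])
for n,I in(('top',T),('scene',S)):
    h=cv2.cvtColor(I,cv2.COLOR_BGR2HSV);v=I.max(2);m=np.zeros(v.shape,bool)
    if n=='top': m[225:305,418:520]=1
    else: m[140:205,170:262]=1
    print('rubber',n,rect((v<55)&m,n,.004), v[m].min())
    m[:]=0
    if n=='top': m[238:297,285:362]=1
    else: m[180:240,290:365]=1
    print(h[267,325],h[300,325],h[210,327],h[170,340])
    hh=h[...,0].astype(int)
    for t in (60,80,100,120,140): print(t,rect((v>t+40)&(h[...,1]>100)&m,n,.004))
    y=(h[...,0]>16)&(h[...,0]<30)&(h[...,1]>(190 if n=='top' else 150))
    m[:]=0
    if n=='top': m[235:280,135:185]=1
    else: m[235:270,445:485]=1
    k=np.argwhere(y&m);
    print('tape px',n,k.min(0),k.max(0),k.mean(0),h[252,470],h[252,462])
for p in [(425,180),(490,145),(360,225)]: print(onz('scene',np.array(p)/5+[379.6,214.6],.073))
for p in [(245,345),(195,375),(290,315)]: print(onz('top',np.array(p)/3.6+[89.6,159.6],.073))
E
```

```text
rubber top (((473.10089111328125, -356.220458984375), (143.79934692382812, 203.94680786132812), 2.751542806625366), 4902.5) 32
[ 16 109 171] [ 17  91 159] [ 15  98 158] [ 14 110 116]
60 (((467.06878662109375, -17.547286987304688), (163.10858154296875, 140.50941467285156), 87.8039779663086), 3059.5)
80 (((467.06878662109375, -17.547286987304688), (163.10858154296875, 140.50941467285156), 87.8039779663086), 3059.5)
100 (((467.06878662109375, -17.547286987304688), (163.10858154296875, 140.50941467285156), 87.8039779663086), 3055.0)
120 (((463.48944091796875, -10.360832214355469), (146.55816650390625, 109.34660339355469), 86.91871643066406), 1148.0)
140 (((423.6278076171875, -77.04810333251953), (5.032787799835205, 5.103062629699707), 45.09336853027344), 4.0)
tape px top [247 142] [272 172] [259.47908745 156.30038023] [ 0  7 35] [ 0  7 35]
rubber scene (((464.52423095703125, -358.1695251464844), (128.18865966796875, 195.13702392578125), 1.3724838495254517), 2310.5) 17
[77 24 75] [ 17 113 156] [ 16 124 202] [ 17 101 167]
60 (((463.0028381347656, -11.86114501953125), (191.73306274414062, 212.96461486816406), 20.84377098083496), 4046.5)
80 (((463.0028381347656, -11.86114501953125), (191.73306274414062, 212.96461486816406), 20.84377098083496), 4030.5)
100 (((463.0028381347656, -11.86114501953125), (191.73306274414062, 212.96461486816406), 20.84377098083496), 4018.5)
120 (((463.0028381347656, -11.86114501953125), (191.73306274414062, 212.96461486816406), 20.84377098083496), 3938.0)
140 (((432.9862060546875, -2.358245849609375), (136.5882110595703, 185.28359985351562), 79.09578704833984), 783.5)
tape px scene [240 450] [266 480] [252.62555066 465.45594714] [ 22 202 228] [ 20 190 161]
[0.49239036 0.37704673 0.073     ]
[0.46072583 0.40342192 0.073     ]
[0.52915374 0.352485   0.073     ]
[0.48303592 0.36678263 0.073     ]
[0.46392383 0.39721377 0.073     ]
[0.50220211 0.33936636 0.073     ]
```

View pics/m.png

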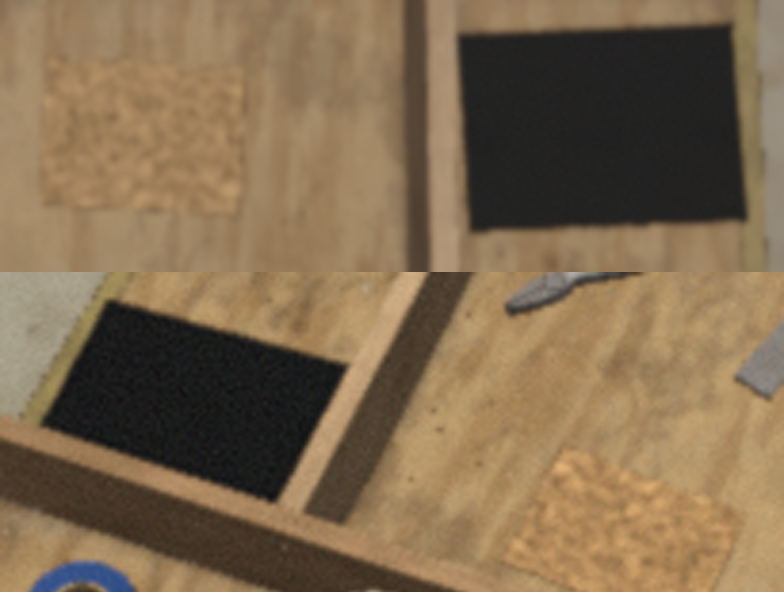

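The rubber mat is unobstructed in the top view, and the tray yaw is about 51°. The tray-frame positions match the stated gaps. I'll compute the cork pose and start moving towards the tape.

```bash
cat >> h.py <<'E'
def theta(): 
    w,x,y,z=get_state()['tcp_rot'];return 2*np.degrees(np.arctan2(y,x))
def go(X,th=None):
    s=get_state();t=np.radians(theta());d=np.array(X)-s['ee_pos'];c,n=np.cos(t),np.sin(t)
    e=0 if th is None else (th-np.degrees(t)+180)%360-180
    print('pos',s['ee_pos'].round(4),'th',np.degrees(t).round(2),'need',(np.array([c*d[0]+n*d[1],n*d[0]-c*d[1],-d[2]])*10).round(3),'spin',round(-e/180,3),'t',round(s['t'],2))
E
python3 - <<'E'
from h import *
a=np.array([(46,58),(246,68),(239,215),(41,205)])/3.2+[279.6,224.6]
w=np.array([onz('top',p,.004)[:2] for p in a])*1000;e=np.roll(w,-1,0)-w
print(w.mean(0),np.linalg.norm(e,axis=1),np.degrees(np.arctan2(*(e[2]-e[0])[::-1]))-90)
b=np.array([(568,178),(743,243),(505,285)])/[3.824,3.8]+[164.6,139.6]
w=np.array([onz('scene',p,.004)[:2] for p in b])*1000
print((w[1]+w[2])/2,np.linalg.norm(w[1]-w[0]),np.linalg.norm(w[2]-w[0]),np.degrees(np.arctan2(*(w[1]-w[0])[::-1]))-90)
E
python3 -m jog '[[[0.25,-0.25,0],-0.048],[[0.5,-0.5,0],-0.095],[[0.75,-0.75,0],-0.143],[[1,-1,0],-0.19],[[1,-1,0],-0.238]]' 1
python3 -m jog '[[[0.25,0.25,0],-0.047],[[0.5,0.5,0],-0.095],[[0.75,0.75,0],-0.142],[[1,1,0],-0.185],[[1,1,0],-0.185]]'
python3 -c "from h import *;go([.488,.372,.2],141)"
```

```text
[463.30081401 -11.78923108] [150.86681796 110.10668269 147.70620569 110.07897546] -2.373862065681635
[463.15287825  -9.21595966] 141.4059689220721 103.27341753829809 -2.9571627911540475
t: 0.6
ee_pos: [0.223, -0.4824, 0.2307]
tcp_rot: [-0.001, 0.879, 0.477, 0.0]
wrist_force: [-0.4, -0.6, -0.4]
finger_gap: 0.0856
gripper_force: 0.0
t: 1.1
ee_pos: [0.3638, -0.4571, 0.2311]
tcp_rot: [0.0, 0.706, 0.708, 0.0]
wrist_force: [0.6, 0.0, 0.5]
finger_gap: 0.0853
gripper_force: 0.0
pos [ 0.3638 -0.4571  0.2311] th 90.2 need [8.286 1.271 0.311] spin -0.282 t 1.1
```

```bash

python3 -m jog '[[[0.5,0.25,0],0],[[1,0.5,0],0]]' >/dev/null
python3 -m jog '[[[0.5,0.25,0],0],[[1,0.5,0],0]]' >/dev/null
python3 -m jog '[[[0.5,0.1,0],0],[[1,0.2,0],0]]' >/dev/null
python3 -m jog '[[[0.5,0,0],0],[[1,0,0],0]]' >/dev/null
python3 -m jog '[[[0.5,0,0],0],[[1,0,0],0]]' >/dev/null
python3 -m jog '[[[0.5,0,0],0],[[1,0,0],0]]' >/dev/null
python3 -m jog '[[[0.3,0,0],-0.047],[[0.6,0,0],-0.094],[[0.9,0,0],-0.141],[[1,0,0],-0.188],[[1,0,0],-0.235]]' >/dev/null
python3 -m jog '[[[0,0,0],-0.047],[[0,0,0],-0.047]]' 
python3 -c "from h import *;go([.488,.372,.13],141)"
```

```text
t: 3.0
ee_pos: [0.4711, 0.2182, 0.231]
tcp_rot: [-0.0, 0.337, 0.941, -0.0]
wrist_force: [-0.6, 1.0, 0.3]
finger_gap: 0.0851
gripper_force: 0.0
pos [0.4711 0.2182 0.231 ] th 140.61 need [0.846 1.296 1.01 ] spin -0.002 t 3.0
```

```bash

python3 -m jog '[[[0.42,0.5,0.25],0],[[0.85,1,0.5],0],[[0.85,1,0.5],0]]' >/dev/null
python3 -m jog '[[[0,0.3,0.5],0],[[0,0.3,0.5],0],[[0,0.3,0.5],0],[[0,0.3,0.5],0]]' 
python3 - <<'E'
from h import *
go([.488,.372,.042],141)
T=get_image('top');S=get_image('scene')
cv2.imwrite('pics/g1.png',np.vstack([cv2.resize(T[170:310,60:260],(700,490))[100:400],cv2.resize(S[200:340,370:540],None,fx=4,fy=4)[:290].repeat(1,1)[:, :680].copy() if 0 else cv2.resize(S[215:300,400:540],(700,300))])[:,:,::-1])
E
```

```text
t: 3.7
ee_pos: [0.4885, 0.3723, 0.1321]
tcp_rot: [0.0, 0.338, 0.941, 0.0]
wrist_force: [0.4, -1.0, 0.9]
finger_gap: 0.0855
gripper_force: 0.0
pos [0.4885 0.3723 0.1321] th 140.43 need [ 0.002 -0.005  0.901] spin -0.003 t 3.7
```

View pics/g1.png

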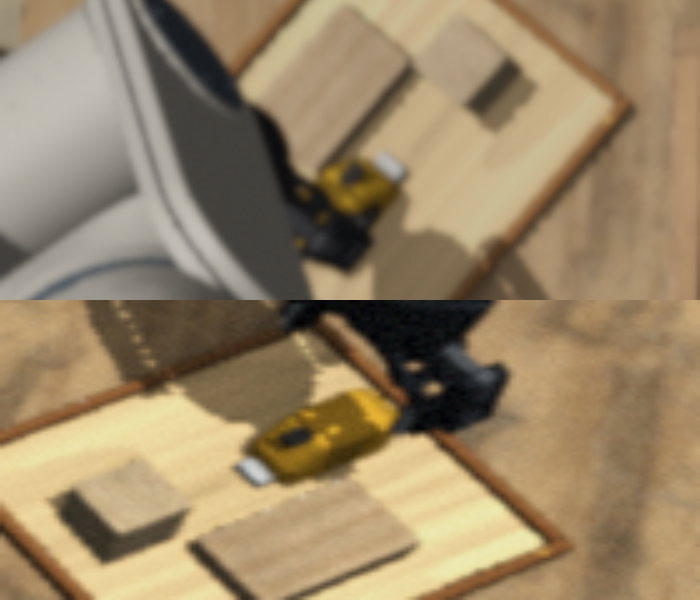

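```bash

python3 -m jog '[[[0,0,0.25],0],[[0,0,0.5],0],[[0,0,0.7],0],[[0,0,0.82],0],[[0,0,0.9],0]]' 
python3 -m jog '[[[0,0,0],0],[[0,0,0],0],[[0,0,0],0],[[0,0,0],0],[[0,0,0],0]]' 0 40
python3 -m jog '[[[0,0,0],0],[[0,0,0],0],[[0,0,0],0],[[0,0,0],0],[[0,0,0],0]]' 0 40
```

```text
t: 4.3
ee_pos: [0.4886, 0.3728, 0.0417]
tcp_rot: [0.0, 0.338, 0.941, 0.0]
wrist_force: [0.1, -0.4, 0.3]
finger_gap: 0.0852
gripper_force: 0.0
t: 4.8
ee_pos: [0.4887, 0.3734, 0.0424]
tcp_rot: [0.0, 0.337, 0.941, 0.001]
wrist_force: [-0.8, -1.7, 7.1]
finger_gap: 0.0355
gripper_force: 39.6
t: 5.3
ee_pos: [0.4887, 0.3734, 0.0424]
tcp_rot: [0.0, 0.337, 0.941, 0.001]
wrist_force: [-0.3, -1.3, 6.8]
finger_gap: 0.0356
gripper_force: 39.6
```

```bash

python3 -m jog '[[[0,0,-0.1],0],[[0,0,-0.3],0],[[0,0,-0.55],0],[[0,0,-0.8],0],[[0,0,-1],0]]' - 60
python3 -m jog '[[[0,0,-0.2],0.03],[[0,0,-0.4],0.065],[[0,0,-0.6],0.1],[[0,0,-0.75],0.135],[[0,0,-0.8],0.17]]' >/dev/null
python3 -m jog '[[[0,0,0],0.035],[[0,0,0],0.07],[[0,0,0],0.09],[[0,0,0],0.09]]'
python3 - <<'E'
from h import *
go([.470,-.305,.2],93)
cv2.imwrite('pics/g2.png',get_image('scene')[:,:,::-1])
E
```

```text
t: 5.8
ee_pos: [0.4885, 0.3733, 0.1432]
tcp_rot: [0.0, 0.337, 0.941, 0.001]
wrist_force: [-0.3, 0.7, -1.1]
finger_gap: 0.0348
gripper_force: 59.8
t: 6.7
ee_pos: [0.4881, 0.373, 0.2217]
tcp_rot: [0.0, 0.683, 0.73, 0.0]
wrist_force: [1.2, 0.5, -1.2]
finger_gap: 0.0348
gripper_force: 59.8
pos [0.4881 0.373  0.2217] th 93.77 need [-6.753 -0.626  0.217] spin 0.004 t 6.7
```

View pics/g2.png

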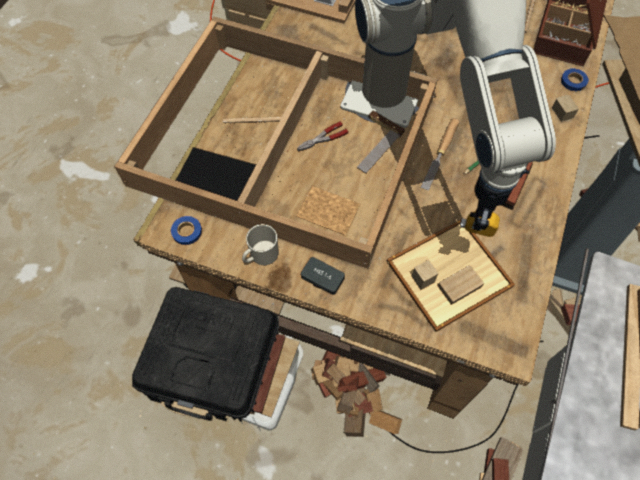

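The tape is held (yellow at (485,225)) and clear of the tray, so I'll carry it to the rubber mat.

```bash

for i in 1; do :; done
python3 -m jog '[[[-0.2,-0.02,0],0],[[-0.6,-0.06,0],0],[[-1,-0.1,0],0]]' >/dev/null
python3 -m jog '[[[-0.5,-0.05,0],0],[[-1,-0.1,0],0]]' >/dev/null
python3 -m jog '[[[-0.5,-0.05,0],0],[[-1,-0.1,0],0]]' >/dev/null
python3 -m jog '[[[-0.5,-0.05,0],0],[[-1,-0.1,0],0]]' >/dev/null
python3 -m jog '[[[-0.5,-0.05,0],0],[[-1,-0.1,0],0]]' >/dev/null
python3 -m jog '[[[-0.5,-0.05,0],0],[[-1,-0.1,0],0]]' >/dev/null
python3 -m jog '[[[-0.4,-0.02,0],0],[[-0.7,-0.03,0],0],[[-0.7,-0.03,0],0],[[-0.7,-0.03,0],0],[[-0.7,-0.03,0],0]]'
python3 -c "from h import *;go([.470,-.305,.038],93)"
```

```text
t: 8.55
ee_pos: [0.4691, -0.2963, 0.2212]
tcp_rot: [-0.001, 0.683, 0.73, -0.0]
wrist_force: [0.7, 0.5, -2.1]
finger_gap: 0.035
gripper_force: 59.8
pos [ 0.4691 -0.2963  0.2212] th 93.84 need [-0.087  0.003  1.832] spin 0.005 t 8.55
```

```bash

python3 -m jog '[[[-0.03,0,0.2],0],[[-0.09,0,0.5],0],[[-0.09,0,0.8],0],[[-0.09,0,1],0],[[-0.09,0,1],0]]' >/dev/null
python3 -m jog '[[[0,0,0.3],0],[[0,0,0.5],0],[[0,0,0.65],0],[[0,0,0.74],0],[[0,0,0.77],0]]'
python3 -m jog '[[[0,0,0.02],0],[[0,0,0.04],0],[[0,0,0.055],0],[[0,0,0.055],0],[[0,0,0.055],0]]'
python3 - <<'E'
from h import *
go([.470,-.305,.038],93)
T=get_image('top');S=get_image('scene')
cv2.imwrite('pics/g3.png',np.hstack([cv2.resize(T[200:320,400:560],(400,300)),cv2.resize(S[110:215,150:290],(400,300))])[:,:,::-1])
E
```

```text
t: 9.55
ee_pos: [0.4706, -0.3058, 0.0442]
tcp_rot: [-0.0, 0.683, 0.73, 0.0]
wrist_force: [-0.5, -0.4, -1.7]
finger_gap: 0.0346
gripper_force: 60.0
t: 10.05
ee_pos: [0.4705, -0.3062, 0.0391]
tcp_rot: [0.0, 0.683, 0.73, 0.0]
wrist_force: [0.5, -0.1, -1.4]
finger_gap: 0.0348
gripper_force: 60.0
pos [ 0.4705 -0.3062  0.0391] th 93.79 need [ 0.012 -0.005  0.011] spin 0.004 t 10.05
```

View pics/g3.png

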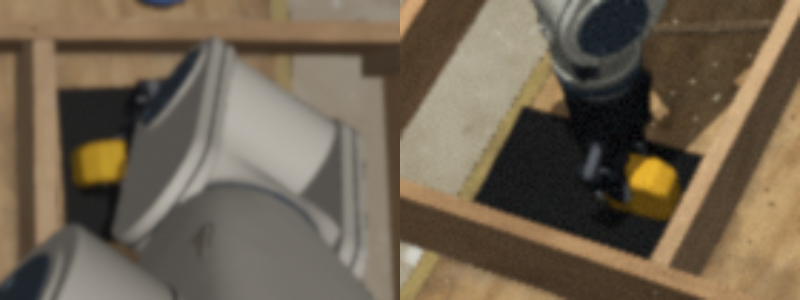

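The tape is over the mat, about 1 mm above contact. I'll lower until it touches, release and rise.

```bash

python3 -m jog '[[[0,0,0.006],0],[[0,0,0.012],0],[[0,0,0.012],0]]'
python3 -m jog '[[[0,0,0.006],0],[[0,0,0.01],0],[[0,0,0.01],0]]'
```

```text
t: 10.45
ee_pos: [0.4706, -0.3063, 0.0385]
tcp_rot: [0.0, 0.683, 0.73, 0.0]
wrist_force: [-1.9, 0.1, 8.0]
finger_gap: 0.0348
gripper_force: 61.2
t: 10.75
ee_pos: [0.4706, -0.3064, 0.0384]
tcp_rot: [0.0, 0.683, 0.73, -0.0]
wrist_force: [-5.9, 1.9, 18.0]
finger_gap: 0.0351
gripper_force: 62.4
```

```bash

python3 -m jog '[[[0,0,-0.01],0],[[0,0,-0.01],0],[[0,0,-0.01],0],[[0,0,-0.01],0],[[0,0,-0.01],0]]' 0.8
python3 -m jog '[[[0,0,-0.2],0],[[0,0,-0.5],0],[[0,0,-0.8],0],[[0,0,-1],0]]' 1 
python3 -m jog '[[[0,0,-0.4],0],[[0,0,-0.8],0],[[0,0,-0.9],0]]'
python3 -c "from h import *;go([.577,.296,.2],141)"
```

```text
t: 11.25
ee_pos: [0.4704, -0.306, 0.0374]
tcp_rot: [-0.0, 0.683, 0.73, -0.0]
wrist_force: [0.4, -0.3, -0.4]
finger_gap: 0.0685
gripper_force: 0.0
t: 11.65
ee_pos: [0.4709, -0.3064, 0.1394]
tcp_rot: [0.001, 0.683, 0.73, 0.0]
wrist_force: [-0.3, -0.8, -0.4]
finger_gap: 0.0853
gripper_force: 0.0
t: 11.95
ee_pos: [0.4723, -0.3074, 0.232]
tcp_rot: [0.003, 0.683, 0.73, 0.001]
wrist_force: [0.1, -0.0, 0.4]
finger_gap: 0.0853
gripper_force: 0.0
pos [ 0.4723 -0.3074  0.232 ] th 93.8 need [5.951 1.444 0.32 ] spin -0.262 t 11.95
```

```bash

python3 -m jog '[[[0.3,0.07,0],0],[[0.8,0.18,0],0],[[1,0.24,0],0]]' >/dev/null
python3 -m jog '[[[0.5,0.12,0],0],[[1,0.24,0],0]]' >/dev/null
python3 -m jog '[[[0.5,0.12,0],0],[[1,0.24,0],0]]' >/dev/null
python3 -m jog '[[[0.5,0.12,0],0],[[1,0.24,0],0]]' >/dev/null
python3 -m jog '[[[0.3,0.07,0],-0.045],[[0.6,0.14,0],-0.09],[[0.8,0.2,0],-0.135],[[1,0.24,0],-0.18],[[1,0.24,0],-0.225]]' >/dev/null
python3 -m jog '[[[0.1,0,0.3],-0.035],[[0.1,0,0.6],-0.035],[[0.1,0,0.6],-0.035],[[0.1,0,0.6],-0.035]]' 
python3 - <<'E'
from h import *
go([.577,.296,.12],141)
T=get_image('top')
cv2.imwrite('pics/g4.png',cv2.resize(T[170:310,60:260],(700,490))[:,:,::-1])
E
```

```text
t: 13.75
ee_pos: [0.5483, 0.1994, 0.1672]
tcp_rot: [-0.001, 0.337, 0.941, -0.001]
wrist_force: [0.5, 0.0, 0.8]
finger_gap: 0.0854
gripper_force: 0.0
pos [0.5483 0.1994 0.1672] th 140.57 need [0.392 0.929 0.472] spin -0.002 t 13.75
```

View pics/g4.png

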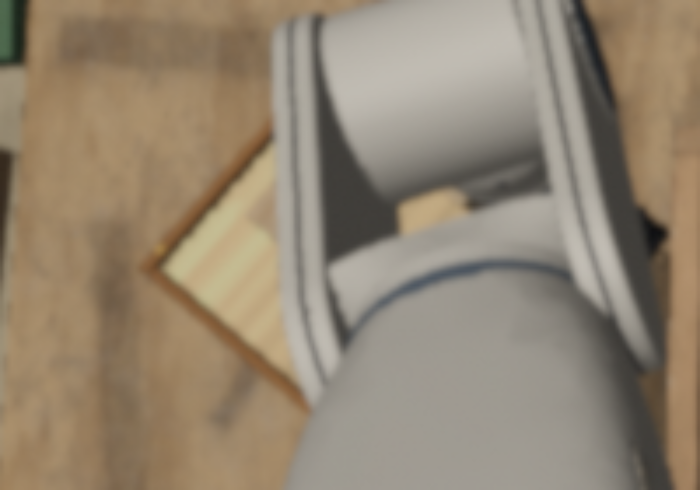

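The arm hides the block here. The margin to the block is ±20 mm, so I'll continue.

```bash

python3 -m jog '[[[0.2,0.45,0.2],0],[[0.39,0.93,0.47],0],[[0.39,0.93,0.47],0],[[0.39,0.93,0.47],0]]' 
python3 - <<'E'
from h import *
go([.577,.296,.042],141)
S=get_image('scene')
cv2.imwrite('pics/g5.png',cv2.resize(S[195:325,370:540],(680,520))[:,:,::-1])
E
```

```text
t: 14.2
ee_pos: [0.5781, 0.2975, 0.1209]
tcp_rot: [0.0, 0.336, 0.942, 0.0]
wrist_force: [-0.1, 0.6, -0.2]
finger_gap: 0.0852
gripper_force: 0.0
pos [0.5781 0.2975 0.1209] th 140.69 need [-0.001 -0.019  0.789] spin -0.002 t 14.2
```

View pics/g5.png

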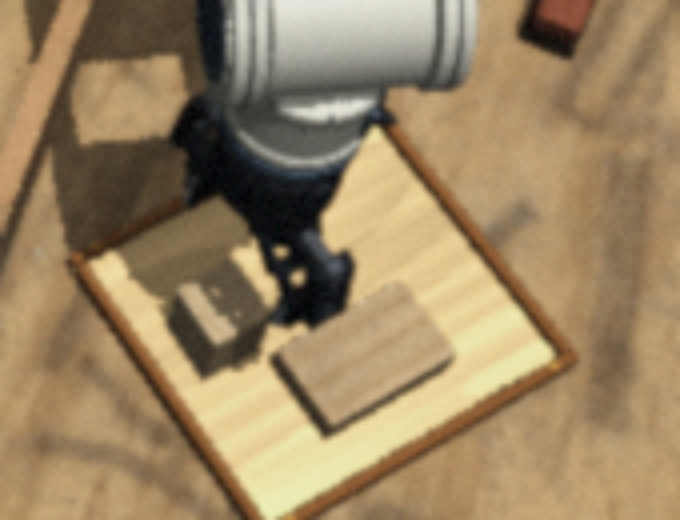

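```bash
python3 -c "
from h import *
print(proj('scene',np.array([.578+.629*.05,.2975+.777*.05,.134])))"
python3 -m jog '[[[0,-0.01,0.2],0],[[0,-0.02,0.4],0],[[0,-0.02,0.6],0],[[0,-0.02,0.73],0],[[0,-0.02,0.79],0]]' 
python3 -m jog '[[[0,0,0],0],[[0,0,0],0],[[0,0,0],0],[[0,0,0],0],[[0,0,0],0]]' 0 30
python3 -m jog '[[[0,0,0],0],[[0,0,0],0],[[0,0,0],0]]'
```

```text
[441.17951749 274.63562612]
t: 14.75
ee_pos: [0.5762, 0.2934, 0.0416]
tcp_rot: [-0.0, 0.338, 0.941, -0.0]
wrist_force: [0.0, 0.1, 0.0]
finger_gap: 0.0851
gripper_force: 0.0
t: 15.25
ee_pos: [0.5771, 0.2949, 0.0428]
tcp_rot: [0.001, 0.337, 0.941, 0.001]
wrist_force: [0.4, -1.1, 6.3]
finger_gap: 0.0447
gripper_force: 32.3
t: 15.55
ee_pos: [0.5771, 0.2949, 0.0428]
tcp_rot: [0.001, 0.337, 0.941, 0.001]
wrist_force: [0.5, -1.2, 6.2]
finger_gap: 0.0444
gripper_force: 32.3
```

```bash

python3 -m jog '[[[0,0,-0.1],0],[[0,0,-0.3],0],[[0,0,-0.55],0],[[0,0,-0.8],0],[[0,0,-1],0]]' - 40 >/dev/null
python3 -m jog '[[[0,0,-0.2],0.03],[[0,0,-0.4],0.065],[[0,0,-0.6],0.1],[[0,0,-0.75],0.135],[[0,0,-0.8],0.17]]' >/dev/null
python3 -m jog '[[[0,0,0],0.035],[[0,0,0],0.07],[[0,0,0],0.09],[[0,0,0],0.09]]'
python3 -c "from h import *;go([.472,-.408,.2],93.8)"
```

```text
t: 16.95
ee_pos: [0.576, 0.2946, 0.222]
tcp_rot: [-0.0, 0.683, 0.73, -0.0]
wrist_force: [0.4, -0.2, -1.4]
finger_gap: 0.044
gripper_force: 41.8
pos [0.576  0.2946 0.222 ] th 93.77 need [-6.942 -1.5    0.22 ] spin -0.0 t 16.95
```

```bash

python3 -m jog '[[[-0.2,-0.1,0],0],[[-0.6,-0.2,0],0],[[-1,-0.3,0],0]]' >/dev/null
python3 -m jog '[[[-0.5,-0.15,0],0],[[-1,-0.3,0],0]]' >/dev/null
python3 -m jog '[[[-0.5,-0.15,0],0],[[-1,-0.3,0],0]]' >/dev/null
python3 -m jog '[[[-0.5,-0.15,0],0],[[-1,-0.3,0],0]]' >/dev/null
python3 -m jog '[[[-0.5,-0.15,0],0],[[-1,-0.3,0],0]]' >/dev/null
python3 -m jog '[[[-0.5,0,0],0],[[-1,0,0],0]]' >/dev/null
python3 -m jog '[[[-0.5,0,0],0],[[-0.9,0,0],0],[[-0.9,0,0],0],[[-0.9,0,0],0],[[-0.9,0,0],0]]'
python3 -c "from h import *;go([.472,-.408,.0388],93.8)"
```

```text
t: 18.75
ee_pos: [0.4758, -0.3856, 0.2214]
tcp_rot: [-0.001, 0.683, 0.731, 0.0]
wrist_force: [-0.0, 0.4, -0.4]
finger_gap: 0.0441
gripper_force: 41.9
pos [ 0.4758 -0.3856  0.2214] th 93.87 need [-0.221 -0.053  1.826] spin 0.0 t 18.75
```

```bash

python3 -m jog '[[[-0.12,-0.03,0],0],[[-0.22,-0.05,0.2],0],[[-0.22,-0.05,0.6],0],[[-0.22,-0.05,1],0],[[-0.22,-0.05,1],0]]' >/dev/null
python3 -m jog '[[[0,0,0.3],0],[[0,0,0.5],0],[[0,0,0.65],0],[[0,0,0.74],0],[[0,0,0.77],0]]' >/dev/null
python3 -m jog '[[[0,0,0.02],0],[[0,0,0.04],0],[[0,0,0.05],0],[[0,0,0.05],0]]'
python3 -c "from h import *;go([.472,-.408,.0388],93.8)"
```

```text
t: 20.15
ee_pos: [0.4728, -0.4091, 0.04]
tcp_rot: [0.0, 0.683, 0.73, 0.0]
wrist_force: [0.5, -0.1, -1.5]
finger_gap: 0.0442
gripper_force: 42.0
pos [ 0.4728 -0.4091  0.04  ] th 93.79 need [ 0.011 -0.008  0.012] spin -0.0 t 20.15
```

```bash

python3 -m jog '[[[0,0,0.005],0],[[0,0,0.012],0],[[0,0,0.012],0]]'
python3 -m jog '[[[0,0,0.003],0],[[0,0,0.003],0],[[0,0,0.003],0]]'
```

```text
t: 20.45
ee_pos: [0.4728, -0.4091, 0.0389]
tcp_rot: [0.0, 0.683, 0.73, -0.0]
wrist_force: [-1.6, 0.6, 4.0]
finger_gap: 0.0445
gripper_force: 42.4
t: 20.75
ee_pos: [0.4728, -0.4091, 0.0389]
tcp_rot: [0.0, 0.683, 0.73, -0.0]
wrist_force: [-0.1, 1.3, 6.7]
finger_gap: 0.0442
gripper_force: 43.0
```

```bash

python3 -m jog '[[[0,0,-0.003],0],[[0,0,-0.003],0],[[0,0,-0.003],0],[[0,0,-0.003],0],[[0,0,-0.003],0]]' 0.85
python3 -m jog '[[[0,0,-0.2],0],[[0,0,-0.5],0],[[0,0,-0.8],0],[[0,0,-1],0]]' 1  >/dev/null
python3 -m jog '[[[0,0,-0.4],0],[[0,0,-0.8],0],[[0,0,-0.9],0]]' >/dev/null
python3 -m jog '[[[0.3,0,0],0],[[0.8,0.05,0],0],[[1,0.1,0],0]]' >/dev/null
python3 -m jog '[[[0.5,0.1,0],0],[[1,0.2,0],0]]' >/dev/null
python3 - <<'E'
from h import *
go([.5646,.391,.15],140.7)
T=get_image('top');S=get_image('scene')
cv2.imwrite('pics/t1.png',T[:,:,::-1]);cv2.imwrite('pics/s1.png',S[:,:,::-1])
cv2.imwrite('pics/g6.png',np.hstack([cv2.resize(T[200:320,400:560],(400,300)),cv2.resize(S[110:215,150:290],(400,300))])[:,:,::-1])
E
```

```text
t: 21.25
ee_pos: [0.4726, -0.4089, 0.0383]
tcp_rot: [-0.0, 0.683, 0.73, -0.0]
wrist_force: [0.3, 0.7, 0.1]
finger_gap: 0.0727
gripper_force: 0.0
pos [ 0.4887 -0.2081  0.2278] th 93.7 need [5.929 1.144 0.778] spin -0.261 t 22.45
```

View pics/g6.png

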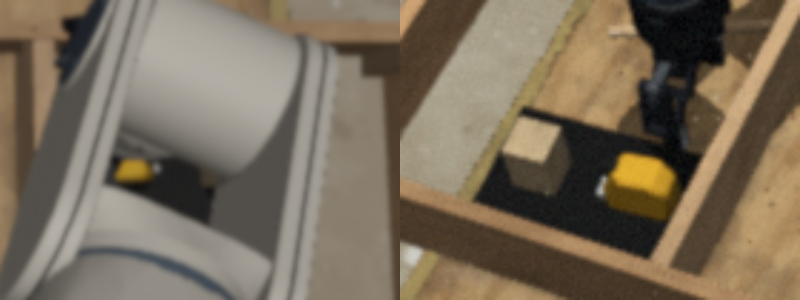

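Both stand upright on the rubber mat: the block at crop (537,155) and the tape at (645,185), with a clear gap between them. Next is the sanding block.

```bash

python3 -m jog '[[[0.5,0.1,0],0],[[1,0.2,0],0]]' >/dev/null
python3 -m jog '[[[0.5,0.1,0],0],[[1,0.2,0],0]]' >/dev/null
python3 -m jog '[[[0.5,0.1,0],0],[[1,0.2,0],0]]' >/dev/null
python3 -m jog '[[[0.5,0.1,0],0],[[1,0.2,0],0]]' >/dev/null
python3 -m jog '[[[0.3,0.07,0],-0.045],[[0.6,0.14,0],-0.09],[[0.8,0.2,0],-0.135],[[1,0.24,0],-0.18],[[1,0.24,0],-0.225]]' >/dev/null
python3 -m jog '[[[0.2,0.4,0.2],-0.036],[[0.2,0.6,0.5],-0.036],[[0.2,0.6,0.5],-0.036],[[0.2,0.6,0.5],-0.036]]' >/dev/null
python3 - <<'E'
from h import *
go([.5646,.391,.1],140.7)
E
```

```text
pos [0.5872 0.344  0.1769] th 140.77 need [0.472 0.221 0.769] spin 0.0 t 24.25
```

```bash

python3 -m jog '[[[0.25,0.1,0.3],0],[[0.47,0.22,0.7],0],[[0.47,0.22,0.77],0],[[0.47,0.22,0.77],0],[[0.47,0.22,0.77],0]]' >/dev/null
python3 - <<'E'
from h import *
go([.5646,.391,.010],140.7)
T=get_image('top');S=get_image('scene')
cv2.imwrite('pics/g7.png',np.hstack([cv2.resize(T[170:310,70:250],(400,311)),cv2.resize(S[205:345,370:550],(400,311))])[:,:,::-1])
E
```

```text
pos [0.5666 0.3911 0.1035] th 140.73 need [ 0.015 -0.013  0.935] spin 0.0 t 24.75
```

View pics/g7.png

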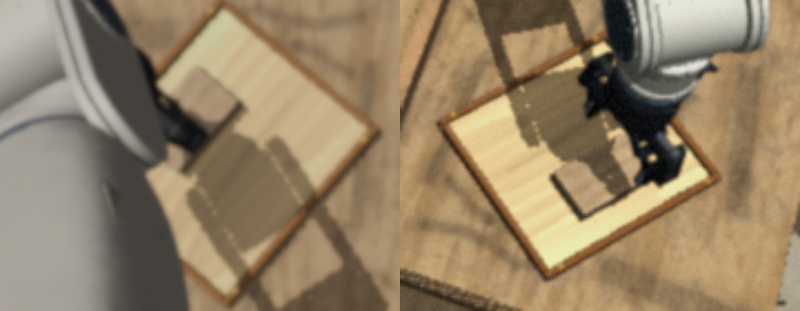

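The gripper is over the block in both views. I'll descend in stages and watch the force.

```bash

python3 -m jog '[[[0.01,-0.01,0.2],0],[[0.015,-0.013,0.45],0],[[0.015,-0.013,0.65],0],[[0.015,-0.013,0.7],0],[[0.015,-0.013,0.73],0]]' 
python3 -m jog '[[[0,0,0.04],0],[[0,0,0.08],0],[[0,0,0.12],0],[[0,0,0.12],0]]' 
python3 -m jog '[[[0,0,0.04],0],[[0,0,0.08],0],[[0,0,0.08],0]]' 
```

```text
t: 25.35
ee_pos: [0.564, 0.3913, 0.0292]
tcp_rot: [0.0, 0.336, 0.942, 0.0]
wrist_force: [0.0, -0.7, 0.7]
finger_gap: 0.0855
gripper_force: 0.0
t: 25.75
ee_pos: [0.5631, 0.3914, 0.0162]
tcp_rot: [-0.0, 0.336, 0.942, -0.0]
wrist_force: [0.7, 0.2, -1.0]
finger_gap: 0.0855
gripper_force: 0.0
t: 26.05
ee_pos: [0.5629, 0.3913, 0.0077]
tcp_rot: [-0.0, 0.336, 0.942, -0.0]
wrist_force: [-0.1, -0.6, 0.5]
finger_gap: 0.0856
gripper_force: 0.0
```

```bash

python3 -m jog '[[[0,0,-0.03],0],[[0,0,-0.03],0],[[0,0,-0.03],0],[[0,0,-0.03],0],[[0,0,-0.03],0]]' 0 40
python3 -m jog '[[[0,0,-0.03],0],[[0,0,-0.03],0],[[0,0,-0.03],0]]'
python3 -m jog '[[[0,0,-0.1],0],[[0,0,-0.3],0],[[0,0,-0.55],0],[[0,0,-0.8],0],[[0,0,-1],0]]' - 60
python3 -m jog '[[[0,0,-0.3],0.04],[[0,0,-0.7],0.08],[[0,0,-1],0.12],[[0,0,-1],0.16],[[0,0,-1],0.2]]'
python3 -m jog '[[[0,0,0],0.035],[[0,0,0],0.07],[[0,0,0],0.09],[[0,0,0],0.09]]' >/dev/null
python3 -c "from h import *;go([.4632,-.0105,.2],87.4)"
```

```text
t: 26.55
ee_pos: [0.5638, 0.3918, 0.0121]
tcp_rot: [0.0, 0.336, 0.942, 0.001]
wrist_force: [-0.0, 0.1, 7.0]
finger_gap: 0.0614
gripper_force: 45.3
t: 26.85
ee_pos: [0.5629, 0.3912, 0.014]
tcp_rot: [-0.0, 0.336, 0.942, -0.0]
wrist_force: [0.5, -0.4, -1.4]
finger_gap: 0.0616
gripper_force: 44.5
t: 27.35
ee_pos: [0.5636, 0.3917, 0.1165]
tcp_rot: [0.0, 0.336, 0.942, 0.001]
wrist_force: [0.0, 0.7, -1.5]
finger_gap: 0.0604
gripper_force: 71.9
t: 27.85
ee_pos: [0.5638, 0.3918, 0.2168]
tcp_rot: [0.0, 0.612, 0.791, 0.001]
wrist_force: [-0.4, 0.2, -2.5]
finger_gap: 0.0604
gripper_force: 72.0
pos [0.5631 0.3914 0.2149] th 88.55 need [-4.043 -0.897  0.149] spin 0.006 t 28.25
```

```bash

python3 -m jog '[[[-0.2,-0.05,0],0],[[-0.6,-0.1,0],0],[[-1,-0.2,0],0]]' >/dev/null
python3 -m jog '[[[-0.5,-0.12,0],0],[[-1,-0.25,0],0]]' >/dev/null
python3 -m jog '[[[-0.5,-0.12,0],0],[[-1,-0.25,0],0]]' >/dev/null
python3 -m jog '[[[-0.5,-0.1,0],0],[[-1,-0.2,0],0],[[-1,-0.2,0],0],[[-1,-0.2,0],0]]' >/dev/null
python3 -c "from h import *;go([.4632,-.0105,.1],87.4)"
```

```text
pos [ 0.465  -0.0013  0.215 ] th 88.47 need [-0.092 -0.015  1.15 ] spin 0.006 t 29.35
```

```bash

python3 -m jog '[[[-0.05,-0.01,0.2],0.006],[[-0.09,-0.015,0.5],0.006],[[-0.09,-0.015,0.8],0.006],[[-0.09,-0.015,1],0.006],[[-0.09,-0.015,1],0.006]]' >/dev/null
python3 -m jog '[[[0,0,0.3],0],[[0,0,0.6],0],[[0,0,0.8],0],[[0,0,0.9],0],[[0,0,0.9],0]]' 
python3 - <<'E'
from h import *
go([.4632,-.0105,.008],87.4)
S=get_image('scene')
cv2.imwrite('pics/g8.png',cv2.resize(S[160:260,270:390],(720,600),interpolation=cv2.INTER_CUBIC)[:,:,::-1])
E
```

```text
t: 30.35
ee_pos: [0.4636, -0.0085, 0.0242]
tcp_rot: [-0.0, 0.722, 0.692, -0.0]
wrist_force: [0.3, -0.4, -0.2]
finger_gap: 0.0605
gripper_force: 72.1
pos [ 0.4636 -0.0085  0.0242] th 87.57 need [-0.02  -0.003  0.162] spin 0.001 t 30.35
```

View pics/g8.png

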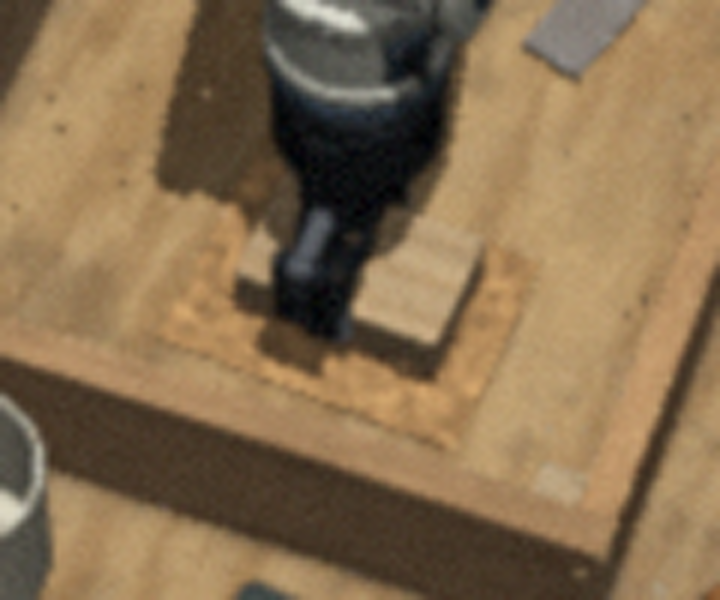

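```bash
python3 - <<'E'
from h import *
f=lambda p,z:(onz('scene',np.array(p)/6+[269.6,159.6],z)*1000).round(1)
for z in(.0507,):
    a=[f(p,z) for p in((240,275),(435,345),(485,238))];print(a,(a[0]+a[2])/2, np.linalg.norm(a[1]-a[0]),np.linalg.norm(a[2]-a[1]))
b=[f(p,.004) for p in((163,335),(450,445),(532,265))];print(b,(b[0]+b[2])/2,np.linalg.norm(b[1]-b[0]),np.linalg.norm(b[2]-b[1]))
E
```

```text
[array([496.1, -50.3,  50.7]), array([499. ,  44.8,  50.7]), array([438.1,  46.9,  50.7])] [467.1  -1.7  50.7] 95.14420633964004 60.93619613989699
[array([513.3, -83.1,   4. ]), array([520.4,  61.2,   4. ]), array([416.7,  64.5,   4. ])] [465.   -9.3   4. ] 144.4745652355459 103.75249394592882
```

```bash

python3 -m jog '[[[-0.04,-0.01,0.03],0.003],[[-0.07,-0.015,0.08],0.004],[[-0.07,-0.015,0.12],0.004],[[-0.07,-0.015,0.15],0.004],[[-0.07,-0.015,0.15],0.004]]'
python3 -m jog '[[[0,0,0.01],0],[[0,0,0.015],0],[[0,0,0.015],0]]'
```

```text
t: 30.9
ee_pos: [0.4613, -0.0162, 0.0091]
tcp_rot: [-0.0, 0.727, 0.687, -0.0]
wrist_force: [-0.3, -0.5, -1.2]
finger_gap: 0.0607
gripper_force: 72.1
t: 31.2
ee_pos: [0.4616, -0.0161, 0.0083]
tcp_rot: [0.0, 0.727, 0.687, 0.0]
wrist_force: [-1.1, -0.6, 3.5]
finger_gap: 0.0604
gripper_force: 72.6
```

```bash

python3 -m jog '[[[0,0,0],0],[[0,0,0],0],[[0,0,0],0],[[0,0,0],0]]' 1
python3 -m jog '[[[0,0,-0.2],0],[[0,0,-0.5],0],[[0,0,-0.8],0],[[0,0,-1],0]]' >/dev/null
python3 -m jog '[[[0,0,-0.5],0],[[0,0,-1],0],[[0,0,-1],0]]' >/dev/null
python3 -m jog '[[[-0.5,0,0],0],[[-1,0,0],0]]' >/dev/null
python3 -m jog '[[[-0.5,0,0],0],[[-1,0,0],0]]' >/dev/null
python3 -m jog '[[[-0.5,0,0],0],[[-0.8,0,0],0],[[-0.8,0,0],0]]' >/dev/null
python3 - <<'E'
from h import *
go([.4706,-.3063,.2],93.8)
T=get_image('top');S=get_image('scene')
cv2.imwrite('pics/t2.png',T[:,:,::-1]);cv2.imwrite('pics/s2.png',S[:,:,::-1])
cv2.imwrite('pics/g9.png',np.hstack([cv2.resize(T[225:305,275:375],(400,320),interpolation=cv2.INTER_CUBIC),cv2.resize(S[175:255,280:380],(400,320),interpolation=cv2.INTER_CUBIC)])[:,:,::-1])
E
```

```text
t: 31.6
ee_pos: [0.4615, -0.0161, 0.0079]
tcp_rot: [-0.0, 0.727, 0.687, 0.0]
wrist_force: [-0.6, 0.2, 0.3]
finger_gap: 0.0854
gripper_force: 0.0
pos [ 0.4453 -0.2991  0.2074] th 86.55 need [-0.057  0.257  0.074] spin -0.04 t 33.0
```

View pics/g9.png

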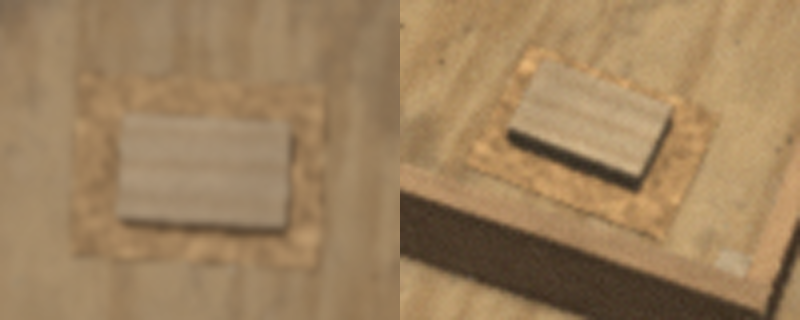

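```bash
python3 - <<'E'
from h import *
def m(n,ps,z,off):
    w=np.array([onz(n,np.array(p)/4+np.array(off)-.375,z)[:2] for p in ps])*1000;e=np.roll(w,-1,0)-w
    print(n,w.mean(0).round(1),np.linalg.norm(e,axis=1).round(1),np.degrees(np.arctan2(*(e[0]-e[2])[::-1])).round(1))
m('top',[(121,115),(292,123),(288,228),(119,218)],.034,(275,225));m('top',[(77,72),(327,85),(318,268),(72,255)],.004,(275,225))
s=lambda L:[(a-400,b) for a,b in L]
m('scene',s([(541,58),(672,104),(640,178),(510,128)]),.034,(280,175));m('scene',s([(532,45),(716,112),(662,238),(466,165)]),.004,(280,175))
E
```

```text
top [461.4 -14.9] [100.4  61.3  98.6  60.1] -92.5
top [463.6 -11.7] [150.9 109.7 146.8 109.6] -92.5
scene [464.7 -10.8] [98.3 63.  97.2 60.5] 87.6
scene [464.   -8.6] [141.7 108.2 147.2 108.7] 87.7
```

The sanding block lies within about 3 mm and 0.2° of centred in both views. I'll go back for the tape.

```bash

python3 -m jog '[[[-0.03,0.15,0.2],-0.02],[[-0.055,0.255,0.5],-0.04],[[-0.055,0.255,0.7],-0.04],[[-0.055,0.255,0.7],-0.04]]' >/dev/null
python3 -c "from h import *;go([.4706,-.3063,.0385],93.8)"
```

```text
pos [ 0.4693 -0.2996  0.1351] th 94.08 need [-0.067  0.008  0.966] spin 0.002 t 33.5
```

```bash

python3 -m jog '[[[-0.065,0.01,0.1],0.002],[[-0.065,0.01,0.4],0.002],[[-0.065,0.01,0.7],0.002],[[-0.065,0.01,0.85],0.002],[[-0.065,0.01,0.95],0.002]]'
python3 -m jog '[[[0,0,0.01],0],[[0,0,0.01],0],[[0,0,0.01],0]]'
python3 -c "from h import *;go([.4706,-.3063,.0385],93.8)"
```

```text
t: 34.0
ee_pos: [0.4724, -0.3089, 0.0424]
tcp_rot: [-0.0, 0.684, 0.729, -0.0]
wrist_force: [1.0, -0.4, 0.4]
finger_gap: 0.0857
gripper_force: 0.0
t: 34.3
ee_pos: [0.4731, -0.3095, 0.0431]
tcp_rot: [0.001, 0.684, 0.729, 0.0]
wrist_force: [-0.7, -0.1, -0.8]
finger_gap: 0.0853
gripper_force: 0.0
pos [ 0.4731 -0.3095  0.0431] th 93.61 need [ 0.034 -0.023  0.046] spin -0.001 t 34.3
```

```bash

python3 -m jog '[[[0.034,-0.023,0.02],0],[[0.034,-0.023,0.045],0],[[0.034,-0.023,0.045],0],[[0.034,-0.023,0.045],0]]'
python3 -c "from h import *;go([.4706,-.3063,.0385],93.8)"
```

```text
t: 34.7
ee_pos: [0.4698, -0.3057, 0.0375]
tcp_rot: [0.0, 0.684, 0.729, -0.0]
wrist_force: [-0.0, -0.6, 0.3]
finger_gap: 0.0853
gripper_force: 0.0
pos [ 0.4698 -0.3057  0.0375] th 93.61 need [-0.006  0.007 -0.01 ] spin -0.001 t 34.7
```

```bash

python3 -m jog '[[[-0.005,0.006,-0.01],0],[[-0.005,0.006,-0.01],0],[[-0.005,0.006,-0.01],0],[[-0.005,0.006,-0.01],0],[[-0.005,0.006,-0.01],0]]' 0 40
python3 -m jog '[[[0,0,0],0],[[0,0,0],0],[[0,0,0],0]]' - 60
python3 -m jog '[[[0,0,-0.1],0],[[0,0,-0.3],0],[[0,0,-0.55],0],[[0,0,-0.8],0],[[0,0,-1],0]]' >/dev/null
python3 -m jog '[[[0,0,-0.3],0],[[0,0,-0.6],0],[[0,0,-0.8],0],[[0,0,-0.8],0]]'
python3 -c "from h import *;go([.4887,.3734,.2],140.5)"
```

```text
t: 35.2
ee_pos: [0.4704, -0.3064, 0.0387]
tcp_rot: [0.0, 0.684, 0.729, -0.0]
wrist_force: [-2.2, -1.3, 4.2]
finger_gap: 0.0354
gripper_force: 40.0
t: 35.5
ee_pos: [0.4704, -0.3064, 0.0388]
tcp_rot: [0.0, 0.684, 0.729, -0.0]
wrist_force: [-1.1, -0.1, 5.8]
finger_gap: 0.0348
gripper_force: 59.2
t: 36.4
ee_pos: [0.4719, -0.3071, 0.2217]
tcp_rot: [0.003, 0.684, 0.729, 0.001]
wrist_force: [0.6, 0.2, -1.9]
finger_gap: 0.0348
gripper_force: 60.2
pos [ 0.4719 -0.3071  0.2217] th 93.61 need [6.781 0.596 0.217] spin -0.26 t 36.4
```

```bash

python3 -m jog '[[[0.2,0.02,0],0],[[0.6,0.06,0],0],[[1,0.1,0],0]]' >/dev/null
python3 -m jog '[[[0.5,0.05,0],0],[[1,0.1,0],0]]' >/dev/null
python3 -m jog '[[[0.5,0.05,0],0],[[1,0.1,0],0]]' >/dev/null
python3 -m jog '[[[0.5,0.05,0],0],[[1,0.1,0],0]]' >/dev/null
python3 -m jog '[[[0.5,0.05,0],0],[[1,0.1,0],0]]' >/dev/null
python3 -m jog '[[[0.3,0.03,0],-0.04],[[0.6,0.05,0],-0.08],[[0.8,0.07,0],-0.12],[[1,0.1,0],-0.16],[[1,0.1,0],-0.2]]' >/dev/null
python3 -m jog '[[[0,0,0],-0.03],[[0,0,0],-0.06],[[0,0,0],-0.06],[[0,0,0],-0.06]]' 
python3 -c "from h import *;go([.4887,.3734,.14],140.5)"
```

```text
t: 38.4
ee_pos: [0.4919, 0.2941, 0.2174]
tcp_rot: [-0.001, 0.34, 0.94, -0.001]
wrist_force: [0.2, 0.2, -2.5]
finger_gap: 0.035
gripper_force: 60.1
pos [0.4919 0.2941 0.2174] th 140.27 need [0.532 0.589 0.774] spin -0.001 t 38.4
```

```bash

python3 -m jog '[[[0.2,0.2,0],0],[[0.45,0.45,0.1],0],[[0.53,0.59,0.3],0],[[0.53,0.59,0.6],0],[[0.53,0.59,0.77],0]]' >/dev/null
python3 -m jog '[[[0,0,0.15],0],[[0,0,0.35],0],[[0,0,0.55],0],[[0,0,0.7],0],[[0,0,0.75],0]]' 
python3 -m jog '[[[0,0,0.1],0],[[0,0,0.13],0],[[0,0,0.13],0],[[0,0,0.13],0]]' 
python3 -c "from h import *;go([.4887,.3734,.0424],140.5)"
```

```text
t: 39.4
ee_pos: [0.4885, 0.3729, 0.0647]
tcp_rot: [-0.001, 0.339, 0.941, -0.001]
wrist_force: [-0.2, -0.3, -1.8]
finger_gap: 0.0348
gripper_force: 60.2
t: 39.8
ee_pos: [0.4896, 0.3739, 0.054]
tcp_rot: [0.0, 0.339, 0.941, 0.0]
wrist_force: [0.3, 0.1, -1.6]
finger_gap: 0.0351
gripper_force: 60.2
pos [0.4896 0.3739 0.054 ] th 140.41 need [ 0.004 -0.009  0.116] spin -0.001 t 39.8
```

```bash

python3 -m jog '[[[0.004,-0.009,0.05],0],[[0.004,-0.009,0.08],0],[[0.004,-0.009,0.1],0],[[0.004,-0.009,0.1],0],[[0.004,-0.009,0.1],0]]'
python3 -m jog '[[[0,0,0.01],0],[[0,0,0.015],0],[[0,0,0.015],0]]'
```

```text
t: 40.3
ee_pos: [0.4883, 0.3732, 0.0434]
tcp_rot: [-0.0, 0.339, 0.941, -0.0]
wrist_force: [-0.6, -0.3, -1.4]
finger_gap: 0.035
gripper_force: 60.2
t: 40.6
ee_pos: [0.4886, 0.3733, 0.0428]
tcp_rot: [0.0, 0.339, 0.941, 0.0]
wrist_force: [-0.9, -2.3, 6.8]
finger_gap: 0.0346
gripper_force: 61.3
```

Touchdown at the original pose. I'll release, rise and return for the wooden block.

```bash

python3 -m jog '[[[0,0,0],0],[[0,0,0],0],[[0,0,0],0],[[0,0,0],0],[[0,0,0],0]]' 1
python3 -m jog '[[[0,0,-0.2],0],[[0,0,-0.5],0],[[0,0,-0.8],0],[[0,0,-1],0]]' >/dev/null
python3 -m jog '[[[0,0,-0.3],0.04],[[0,0,-0.6],0.08],[[0,0,-0.8],0.12],[[0,0,-0.8],0.16],[[0,0,-0.8],0.2]]' >/dev/null
python3 -m jog '[[[-0.3,-0.02,0],0.03],[[-0.8,-0.02,0],0.06],[[-1,-0.02,0],0.06]]'  >/dev/null
python3 -m jog '[[[-0.5,0,0],0],[[-1,0,0],0]]' >/dev/null
python3 -m jog '[[[-0.5,0,0],0],[[-1,0,0],0]]' >/dev/null
python3 -m jog '[[[-0.5,0,0],0],[[-1,0,0],0]]' >/dev/null
python3 -m jog '[[[-0.5,0,0],0],[[-1,0,0],0]]' >/dev/null
python3 -m jog '[[[-0.5,0,0],0],[[-1,0,0],0]]' >/dev/null
python3 -m jog '[[[-0.5,0,0],0],[[-1,0,0],0],[[-1,0,0],0]]' 
python3 -c "from h import *;go([.4728,-.4091,.13],93.8)"
```

```text
t: 41.1
ee_pos: [0.4883, 0.3732, 0.0418]
tcp_rot: [-0.0, 0.339, 0.941, -0.0]
wrist_force: [0.1, -0.2, 0.1]
finger_gap: 0.0855
gripper_force: 0.0
t: 43.6
ee_pos: [0.5491, -0.3288, 0.222]
tcp_rot: [0.001, 0.686, 0.727, -0.0]
wrist_force: [0.9, 0.3, 0.3]
finger_gap: 0.0855
gripper_force: 0.0
pos [ 0.5491 -0.3288  0.222 ] th 93.34 need [-0.757 -0.809  0.92 ] spin -0.003 t 43.6
```

```bash

python3 -m jog '[[[-0.4,-0.4,0],-0.003],[[-0.75,-0.8,0.1],-0.003],[[-0.75,-0.8,0.5],-0.003],[[-0.75,-0.8,0.9],-0.003],[[-0.75,-0.8,0.9],-0.003]]' >/dev/null
python3 -c "from h import *;go([.4728,-.4091,.0389],93.8)"
```

```text
pos [ 0.4705 -0.4003  0.1268] th 94.09 need [-0.09   0.017  0.879] spin 0.002 t 44.1
```

```bash

python3 -m jog '[[[-0.07,0.015,0.1],0],[[-0.07,0.015,0.3],0],[[-0.07,0.015,0.5],0],[[-0.07,0.015,0.5],0],[[-0.07,0.015,0.5],0]]' >/dev/null
python3 -c "from h import *;go([.4728,-.4091,.0389],93.8)"
```

```text
pos [ 0.4772 -0.4103  0.0834] th 94.2 need [ 0.015 -0.043  0.445] spin 0.002 t 44.6
```

```bash

python3 -m jog '[[[0.015,-0.04,0.1],0.002],[[0.015,-0.04,0.25],0.002],[[0.015,-0.04,0.4],0.002],[[0.015,-0.04,0.44],0.002],[[0.015,-0.04,0.44],0.002]]' >/dev/null
python3 -m jog '[[[0,0,0],0],[[0,0,0],0],[[0,0,0],0]]' >/dev/null
python3 -c "from h import *;go([.4728,-.4091,.0389],93.8)"
```

```text
pos [ 0.4722 -0.4088  0.0384] th 93.8 need [-0.003  0.006 -0.005] spin -0.0 t 45.4
```

```bash

python3 -m jog '[[[0,0.005,0],0],[[0,0.005,0],0],[[0,0.005,0],0],[[0,0.005,0],0],[[0,0.005,0],0]]' 0 30
python3 -m jog '[[[0,0,0],0],[[0,0,0],0],[[0,0,0],0]]' - 40
python3 -m jog '[[[0,0,-0.1],0],[[0,0,-0.3],0],[[0,0,-0.55],0],[[0,0,-0.8],0],[[0,0,-1],0]]' >/dev/null
python3 -m jog '[[[0,0,-0.3],0],[[0,0,-0.6],0],[[0,0,-0.8],0],[[0,0,-0.8],0]]'
python3 -c "from h import *;go([.5771,.2949,.2],140.6)"
```

```text
t: 45.9
ee_pos: [0.4726, -0.4086, 0.0382]
tcp_rot: [0.0, 0.683, 0.73, 0.0]
wrist_force: [-0.2, -0.2, 2.8]
finger_gap: 0.0447
gripper_force: 31.8
t: 46.2
ee_pos: [0.4726, -0.4087, 0.0382]
tcp_rot: [0.0, 0.683, 0.73, 0.0]
wrist_force: [0.6, 1.1, 6.3]
finger_gap: 0.0442
gripper_force: 41.1
t: 47.1
ee_pos: [0.4736, -0.4096, 0.2213]
tcp_rot: [0.003, 0.683, 0.73, 0.0]
wrist_force: [-0.5, -0.2, -0.8]
finger_gap: 0.0441
gripper_force: 41.0
pos [ 0.4736 -0.4096  0.2213] th 93.79 need [6.961 1.499 0.213] spin -0.26 t 47.1
```

```bash

python3 -m jog '[[[0.2,0.04,0],0],[[0.6,0.12,0],0],[[1,0.2,0],0]]' >/dev/null
python3 -m jog '[[[0.5,0.1,0],0],[[1,0.2,0],0]]' >/dev/null
python3 -m jog '[[[0.5,0.1,0],0],[[1,0.2,0],0]]' >/dev/null
python3 -m jog '[[[0.5,0.1,0],0],[[1,0.2,0],0]]' >/dev/null
python3 -m jog '[[[0.5,0.1,0],0],[[1,0.2,0],0]]' >/dev/null
python3 -m jog '[[[0.3,0.03,0],-0.04],[[0.6,0.05,0],-0.08],[[0.8,0.07,0],-0.12],[[1,0.1,0],-0.16],[[1,0.1,0],-0.2]]' >/dev/null
python3 -m jog '[[[0,0,0],-0.03],[[0,0,0],-0.06],[[0,0,0],-0.06],[[0,0,0],-0.06]]' 
python3 -c "from h import *;go([.5771,.2949,.14],140.6)"
```

```text
t: 49.1
ee_pos: [0.5402, 0.1897, 0.2167]
tcp_rot: [-0.001, 0.338, 0.941, -0.001]
wrist_force: [-0.5, 0.2, -0.9]
finger_gap: 0.0442
gripper_force: 41.1
pos [0.5402 0.1897 0.2167] th 140.47 need [0.385 1.046 0.767] spin -0.001 t 49.1
```

```bash

python3 -m jog '[[[0.15,0.3,0],0],[[0.3,0.7,0],0],[[0.385,1,0.2],0],[[0.385,1,0.5],0],[[0.385,1,0.77],0]]' >/dev/null
python3 -m jog '[[[0,0.045,0.15],0],[[0,0.045,0.35],0],[[0,0.045,0.55],0],[[0,0.045,0.7],0],[[0,0.045,0.75],0]]' >/dev/null
python3 -m jog '[[[0,0,0.1],0],[[0,0,0.13],0],[[0,0,0.13],0],[[0,0,0.13],0]]' 
python3 -c "from h import *;go([.5771,.2949,.0428],140.6)"
```

```text
t: 50.5
ee_pos: [0.5784, 0.295, 0.0535]
tcp_rot: [0.0, 0.337, 0.941, 0.0]
wrist_force: [0.5, 0.2, -1.1]
finger_gap: 0.044
gripper_force: 41.2
pos [0.5784 0.295  0.0535] th 140.58 need [ 0.01  -0.009  0.107] spin -0.0 t 50.5
```

```bash

python3 -m jog '[[[0.01,-0.009,0.05],0],[[0.01,-0.009,0.08],0],[[0.01,-0.009,0.1],0],[[0.01,-0.009,0.1],0],[[0.01,-0.009,0.1],0]]'
python3 -m jog '[[[0,0,0.005],0],[[0,0,0.01],0],[[0,0,0.01],0]]'
```

```text
t: 51.0
ee_pos: [0.5767, 0.2947, 0.0429]
tcp_rot: [-0.0, 0.337, 0.941, -0.0]
wrist_force: [-0.8, 0.8, -1.0]
finger_gap: 0.0444
gripper_force: 41.2
t: 51.3
ee_pos: [0.5768, 0.2948, 0.0423]
tcp_rot: [0.0, 0.337, 0.941, 0.0]
wrist_force: [-0.7, -0.4, 2.5]
finger_gap: 0.0442
gripper_force: 41.4
```

```bash

python3 -m jog '[[[0,0,0],0],[[0,0,0],0],[[0,0,0],0],[[0,0,0],0],[[0,0,0],0]]' 1
python3 -m jog '[[[0,0,-0.2],0],[[0,0,-0.5],0],[[0,0,-0.8],0],[[0,0,-1],0]]' >/dev/null
python3 -m jog '[[[0,0,-0.3],0.04],[[0,0,-0.6],0.08],[[0,0,-0.8],0.12],[[0,0,-0.8],0.16],[[0,0,-0.8],0.2]]' >/dev/null
python3 -m jog '[[[-0.3,-0.1,0],0.03],[[-0.8,-0.2,0],0.06],[[-1,-0.3,0],0.06]]'  >/dev/null
python3 -m jog '[[[-0.5,0,0],0],[[-1,-0.2,0],0]]' >/dev/null
python3 -m jog '[[[-0.5,0,0],0],[[-1,-0.2,0],0]]' >/dev/null
python3 -m jog '[[[-0.5,0,0],0],[[-1,-0.2,0],0]]' >/dev/null
python3 -m jog '[[[-0.5,0,0],0],[[-1,0,0],0],[[-1,0,0],0],[[-1,0,0],0]]' 
python3 - <<'E'
from h import *
T=get_image('top');S=get_image('scene')
T0=cv2.imread('pics/top0.png')
cv2.imwrite('pics/t3.png',T[:,:,::-1]);cv2.imwrite('pics/s3.png',S[:,:,::-1])
f=lambda I:cv2.resize(I,(400,300),interpolation=cv2.INTER_CUBIC)
S0=cv2.imread('pics/s0.png') if 0 else cv2.imread('pics/scene0.png')
cv2.imwrite('pics/g10.png',np.vstack([np.hstack([f(T0[175:310,92:272]),f(T[175:310,92:272,::-1])]),np.hstack([f(S0[215:335,375:535]),f(S[215:335,375:535,::-1])])]))
E
```

```text
t: 51.8
ee_pos: [0.5767, 0.2947, 0.0419]
tcp_rot: [-0.0, 0.337, 0.941, -0.0]
wrist_force: [0.2, -0.5, 0.1]
finger_gap: 0.0855
gripper_force: 0.0
t: 54.0
ee_pos: [0.5426, -0.2027, 0.2217]
tcp_rot: [-0.0, 0.684, 0.729, 0.0]
wrist_force: [-0.5, 0.6, 0.3]
finger_gap: 0.0853
gripper_force: 0.0
```

View pics/g10.png

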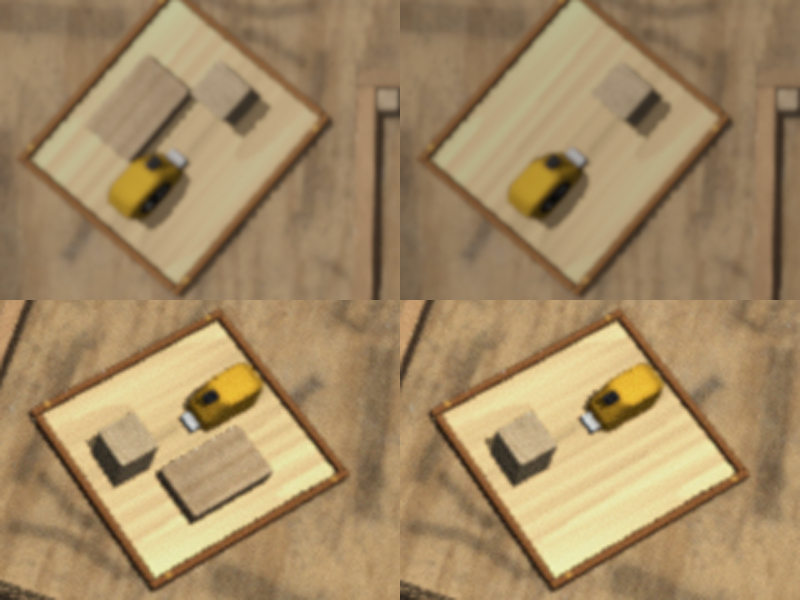

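The before and after views agree to within about a pixel: wooden block at (230,92) before and (630,94) after, tape at (148,183) and (547,183). The gripper is open and clear, so I'm handing in.

```bash
python3 -c "from workcell import *;print(finish_job())"
```

```text
the job is handed in; nothing more can be done
None
```

The job is handed in at about 54 s: the sanding block lies flat on the cork mat, within about 3 mm of centre and lined up with its long side, and the tape measure and wooden block stand back in the tray within about 2 mm of where they were.

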